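Find the loose clamp bolt and hold its cap open

TASK

One of the three hex bolts on the clamping fixture has worked loose. Tap the heads of all three with the gripper's fingertips, one after the other from left to right as seen from the robot, with the caps shut, to find the one that gives; then take the red lug of that bolt's hinged cap, lift the cap open by at least 45 degrees so that the disc under it can be inspected, and finish while still holding it steadily open by the lug. Leave the oil bottle and the screwdriver where they are.

Things in the scene. Friction and masses are not known exactly. Their poses are not given: they have to be found in the camera images.
- fixture: dark steel bed plate, 140 x 276 x 12 mm, fixed on the bench; three identical clamp stations stand on it in a row along its y axis, 90 mm apart, facing as the plate does; which of stations a, b, c is left, middle or right varies. Origin: on the bench, 10 mm behind the plate's centre, under the row's middle; x points away from the robot to the hinges, y left along the row.
- bolt_a: hex bolt in the cap of station a: steel head 17 mm wide, 14 high, 44 mm behind the red lug's centre. Origin: centre of the head's top, 75 mm above the bench; z up, x, y as the fixture. A tight bolt is rigid; the loose one (it looks the same) sinks up to 6 mm under a light push down (1 N to start, 2.5 N at the bottom) and springs back.
- lug_a (a point): red thumb lug fixed to the front of the cap of station a: an upright fin 10 mm thick (y), 26 long (x), 26 high, top 71 mm above the bench, joined to the cap by a 10 mm wide tongue behind it; beside and under the fin it is clear down to the bed plate (12 mm). Origin: the fin's centre, 58 mm above the bench while shut; axes turn with the cap (shut: as the fixture).
- cap_a: hinged cap of station a, an aluminium frame 58 mm wide, 8 thick. Origin: middle of its hinge pin (along y), 51 mm above the bench; shut, its axes are the fixture's, and the lug's centre is 106 mm in front of and 7 mm above it. It opens as the lug goes up and back: with the loose bolt to 1.2 rad, falling shut when let go (1 to 2 N at the lug hold it); with a tight bolt not at all.
- bolt_b: hex bolt in the cap of station b: steel head 17 mm wide, 14 high, 44 mm behind the red lug's centre. Origin: centre of the head's top, 75 mm above the bench; z up, x, y as the fixture. A tight bolt is rigid; the loose one (it looks the same) sinks up to 6 mm under a light push down (1 N to start, 2.5 N at the bottom) and springs back.
- lug_b (a point): red thumb lug fixed to the front of the cap of station b: an upright fin 10 mm thick (y), 26 long (x), 26 high, top 71 mm above the bench, joined to the cap by a 10 mm wide tongue behind it; beside and under the fin it is clear down to the bed plate (12 mm). Origin: the fin's centre, 58 mm above the bench while shut; axes turn with the cap (shut: as the fixture).
- cap_b: hinged cap of station b, an aluminium frame 58 mm wide, 8 thick. Origin: middle of its hinge pin (along y), 51 mm above the bench; shut, its axes are the fixture's, and the lug's centre is 106 mm in front of and 7 mm above it. It opens as the lug goes up and back: with the loose bolt to 1.2 rad, falling shut when let go (1 to 2 N at the lug hold it); with a tight bolt not at all.
- bolt_c: hex bolt in the cap of station c: steel head 17 mm wide, 14 high, 44 mm behind the red lug's centre. Origin: centre of the head's top, 75 mm above the bench; z up, x, y as the fixture. A tight bolt is rigid; the loose one (it looks the same) sinks up to 6 mm under a light push down (1 N to start, 2.5 N at the bottom) and springs back.
- lug_c (a point): red thumb lug fixed to the front of the cap of station c: an upright fin 10 mm thick (y), 26 long (x), 26 high, top 71 mm above the bench, joined to the cap by a 10 mm wide tongue behind it; beside and under the fin it is clear down to the bed plate (12 mm). Origin: the fin's centre, 58 mm above the bench while shut; axes turn with the cap (shut: as the fixture).
- cap_c: hinged cap of station c, an aluminium frame 58 mm wide, 8 thick. Origin: middle of its hinge pin (along y), 51 mm above the bench; shut, its axes are the fixture's, and the lug's centre is 106 mm in front of and 7 mm above it. It opens as the lug goes up and back: with the loose bolt to 1.2 rad, falling shut when let go (1 to 2 N at the lug hold it); with a tight bolt not at all.
- oil_bottle_center (a point): middle of the loose oil bottle, 35 mm wide, 116 mm high, standing behind the fixture; not to be disturbed. The point is 55 mm above its foot.
- screwdriver_center (a point): middle of the loose red-handled screwdriver, 120 mm long, 20 mm thick, lying in front of the fixture; not to be disturbed.

How it is judged:
On the way, in this order (a step that is already met when the one before it is completed fails the run):
1. the left bolt head is tapped by the fingers (over 1 N) while all caps are shut (((contact force between the fingers and bolt_a above 1 N and y of bolt_a in the frame of bolt_b above 0.03 m and y of bolt_a in the frame of bolt_c above 0.03 m) or (contact force between the fingers and bolt_b above 1 N and y of bolt_b in the frame of bolt_a above 0.03 m and y of bolt_b in the frame of bolt_c above 0.03 m) or (contact force between the fingers and bolt_c above 1 N and y of bolt_c in the frame of bolt_a above 0.03 m and y of bolt_c in the frame of bolt_b above 0.03 m)) and angle between each of cap_a, cap_b, cap_c's own z axis and vertical below 0.1 rad), for 0.02 s.
2. the middle bolt head is tapped by the fingers (over 1 N) while all caps are shut (((contact force between the fingers and bolt_a above 1 N and (y of bolt_a in the frame of bolt_b above 0.03 m or y of bolt_a in the frame of bolt_c above 0.03 m) and (y of bolt_a in the frame of bolt_b below -0.03 m or y of bolt_a in the frame of bolt_c below -0.03 m)) or (contact force between the fingers and bolt_b above 1 N and (y of bolt_b in the frame of bolt_a above 0.03 m or y of bolt_b in the frame of bolt_c above 0.03 m) and (y of bolt_b in the frame of bolt_a below -0.03 m or y of bolt_b in the frame of bolt_c below -0.03 m)) or (contact force between the fingers and bolt_c above 1 N and (y of bolt_c in the frame of bolt_a above 0.03 m or y of bolt_c in the frame of bolt_b above 0.03 m) and (y of bolt_c in the frame of bolt_a below -0.03 m or y of bolt_c in the frame of bolt_b below -0.03 m))) and angle between each of cap_a, cap_b, cap_c's own z axis and vertical below 0.1 rad), for 0.02 s.
3. the right bolt head is tapped by the fingers (over 1 N) while all caps are shut (((contact force between the fingers and bolt_a above 1 N and y of bolt_a in the frame of bolt_b below -0.03 m and y of bolt_a in the frame of bolt_c below -0.03 m) or (contact force between the fingers and bolt_b above 1 N and y of bolt_b in the frame of bolt_a below -0.03 m and y of bolt_b in the frame of bolt_c below -0.03 m) or (contact force between the fingers and bolt_c above 1 N and y of bolt_c in the frame of bolt_a below -0.03 m and y of bolt_c in the frame of bolt_b below -0.03 m)) and angle between each of cap_a, cap_b, cap_c's own z axis and vertical below 0.1 rad), for 0.02 s.
4. the loose bolt's cap is lifted open by its lug (((angle between cap_a's own z axis and vertical above 0.75 rad and angular speed of cap_a below 0.15 rad/s and contact force between the fingers and cap_a above 0.5 N and distance between the grasp point and lug_a below 0.035 m) or (angle between cap_b's own z axis and vertical above 0.75 rad and angular speed of cap_b below 0.15 rad/s and contact force between the fingers and cap_b above 0.5 N and distance between the grasp point and lug_b below 0.035 m) or (angle between cap_c's own z axis and vertical above 0.75 rad and angular speed of cap_c below 0.15 rad/s and contact force between the fingers and cap_c above 0.5 N and distance between the grasp point and lug_c below 0.035 m))), for 0.2 s.
At the end, for the whole second after the job is handed in: The cap with the loose bolt (the only one that can open) is open by more than 0.75 rad (43 degrees), still (under 0.15 rad/s), and the fingers hold it (over 0.5 N) with the grasp point within 35 mm of the lug's centre (((angle between cap_a's own z axis and vertical above 0.75 rad and angular speed of cap_a below 0.15 rad/s and contact force between the fingers and cap_a above 0.5 N and distance between the grasp point and lug_a below 0.035 m) or (angle between cap_b's own z axis and vertical above 0.75 rad and angular speed of cap_b below 0.15 rad/s and contact force between the fingers and cap_b above 0.5 N and distance between the grasp point and lug_b below 0.035 m) or (angle between cap_c's own z axis and vertical above 0.75 rad and angular speed of cap_c below 0.15 rad/s and contact force between the fingers and cap_c above 0.5 N and distance between the grasp point and lug_c below 0.035 m))); the arm keeps its last pose, push and grip.
It fails at once if the oil bottle is moved by more than 30 mm (distance of oil_bottle_center from where it was at the start of the episode above 0.03 m).
It fails at once if the screwdriver is moved by more than 30 mm (distance of screwdriver_center from where it was at the start of the episode above 0.03 m).
It also fails if it takes over 56 s, if anything falls off the work surface, if the arm or the gripper's body presses on something with over 40 N, if the wrist force passes 120 N, or if a joint passes its speed limit or range.

ROBOT

A 6-joint arm with a two-finger parallel gripper is mounted at the origin on a cart in front of the work surface, level with it; the furniture and walls round the work are solid. World frame = base frame: x ahead of the robot, y to its left, z up, the work surface at z = 0. Lengths are in m, angles in rad, forces in N, time in s.
With the tool pointing down it reaches from about 0.375 to 0.9 m from the base axis. Payload 3.1 kg.
Tool frame: the origin (TCP) lies midway between the tips of the shut fingers; the grasp point (between the pads) lies 19 mm behind it; x points along the fingers, z is the direction in which the jaws open and shut, and the axes are right-handed (so a half turn about x gives the same grasp; the last joint's range is limited). The gripper opens to 85 mm and grips with 20 to 120 N. Pads are 22 mm wide; open, the fingers measure 114 mm over their backs; the gripper's body (76 mm by 85 mm) begins 54 mm behind the grasp point. The pads swing forward as they close: fully open they stand 13 mm farther back than shut.
Start: joints at [1.079, 0.527, 1.433, -0, 1.181, -0.178], TCP at [0.192, 0.595, 0.198] pointing down, gripper open.
Joint ranges: [-3.08, 3.08], [-0.75, 2.2], [0.22, 2.44], [-1.43, 4.57], [0, 2.65], [-2.85, 2.85]. Speed limits (rad/s): [2.79, 2.79, 3.14, 3.14, 3.14, 3.14].

INTERFACE

Orientations are given as a unit quaternion [x, y, z, w].
In Python, from station import telemetry, optics, manip gives the robot as it stands.
- The arm moves only by the tool step_arm, never from a script. Its argument "commands" is a list of rows, each a list of 4 numbers: the shift along the tool's x, y, z in m, then the turn about the tool's x in rad. A call has 1 to 8 rows; each row is the pose to reach, as a shift and turn from the pose measured when the call began, along the tool's axes at that moment; what a row does not reach only later rows make up. A row lasts 1/12 s, in which the tool goes at most 41.7 mm and 7.16 degrees, less where a joint would pass 70% of its speed; a pose out of reach is approached as far as the arm can. A call with a gripper value outside its range is refused whole. "jaw" is the finger opening in m, from 0 to 0.0854, set as the call begins (left out, the last holds). The fingers move at their own pace and stop on an object; "grip_force" is the grip in N (left out, the last holds). Time passes only in rows, so rows that repeat a pose let the fingers close. It gives the time, the measured TCP pose, the force and the opening at its end, in the units of the state.
- telemetry.sense(): the state, without advancing time (a new reading comes with each control period).
- optics.snapshot(name): name is "scene" or "top"; returns the picture (420x560x3 uint8, red, green, blue); there is no depth.
- optics.camera_params(name): a dict with "mtx" (3x3 intrinsics, pixels), "origin" and "attitude" of the camera in the world. Camera axes: x right, y down, z forward; pixel columns grow to the right and rows downward; lengths in m; the calibration is good to about 2 mm. A picture is of the moment at which its call begins. camera_params takes no time and is no camera call.
- manip.sign_off(): hands the job in, once; it reports no verdict.
The state is a dict: "t": time; "q": joint angles; "qd": joint speeds; "tau": joint torques, N m; "tcp_pos": TCP position; "tool_rot": TCP orientation; "force": force on the tool from outside, world axes, zero at the start; "ft_torque": the same for the moment, N m; "finger_gap": opening from 0.0 (shut) to 1.0 (fully open).
Only numpy, scipy, OpenCV 4.12 (cv2) and the standard library are available. Lean on these libraries where they do the work, as an engineer would, in place of code of your own. Each camera call takes 0.05 s, during which the arm holds its last target.

## Working session

There is one attempt and no reset: what is moved stays moved. The work goes in short steps, Python scripts to look and compute and a tool call to move; the robot and the scene stay as the last step left them, time stands still between calls to the robot, and variables do not carry over. Pictures are saved under pics/ and viewed, and the job is handed in when it is done.

Besides the shell and the picture viewer there is one more tool, called after "Emit:" by a JSON object that holds its "name" and its "arguments", one argument or row to a line. step_arm: Moves the arm, as the interface text tells. Its arguments: {"type":"object","properties":{"commands":{"type":"array","items":{"type":"array","items":{"type":"number"}}},"jaw":{"type":"number"},"grip_force":{"type":"number"}},"required":["commands"]}

```bash
ls; mkdir -p pics
python3 - <<'E'
from station import telemetry, optics
import cv2
s=telemetry.sense();print(s)
for n in("scene","top"):
    p=optics.camera_params(n);print(n,p)
    cv2.imwrite(f"pics/{n}0.png",cv2.cvtColor(optics.snapshot(n),cv2.COLOR_RGB2BGR))
E
```

```text
pics
{'t': 0.0, 'q': array([ 1.07949537e+00,  5.28486299e-01,  1.43389046e+00,  1.57698214e-05,
        1.18142278e+00, -1.78471856e-01]), 'qd': array([-0.00115441, -0.00029667,  0.00095212, -0.00110084,  0.0018649 ,
       -0.00115835]), 'tau': array([-1.29427804e-03, -4.42353702e+01, -1.78023684e+01, -3.60740414e-04,
        8.31563899e-03, -7.21326103e-06]), 'tcp_pos': array([0.19191715, 0.59397581, 0.19692511]), 'tool_rot': array([-0.41634044,  0.5724904 ,  0.41567024,  0.5710811 ]), 'force': array([ 0.0949666 ,  0.28810408, -0.0905966 ]), 'ft_torque': array([ 0.03825604, -0.02388383, -0.05683982]), 'finger_gap': 1.0014725033207428}
scene {'mtx': array([[425.36735563,   0.        , 282.37031507],
       [  0.        , 425.36735563, 210.52823427],
       [  0.        ,   0.        ,   1.        ]]), 'origin': array([ 0.24007057, -0.4001307 ,  0.73546094]), 'attitude': array([ 0.90910457, -0.25466373,  0.09807269, -0.31473325])}
top {'mtx': array([[385.08315262,   0.        , 281.06127859],
       [  0.        , 385.08315262, 209.04569333],
       [  0.        ,   0.        ,   1.        ]]), 'origin': array([0.39047309, 0.07416425, 0.90777947]), 'attitude': array([-0.69575101,  0.71217462, -0.07653417,  0.05366907])}
```

View pics/scene0.png

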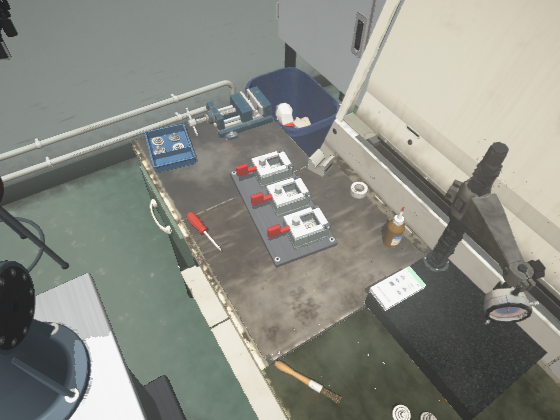

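View pics/top0.png

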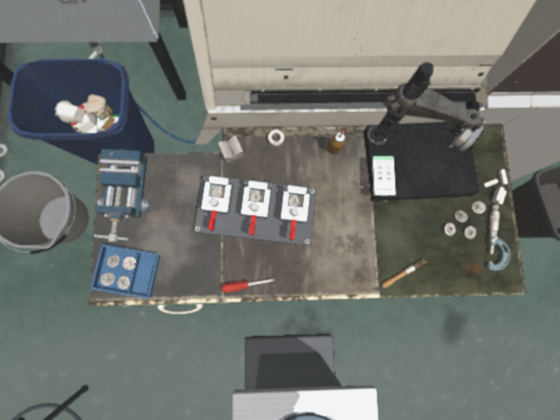

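The scene view shows three red lugs at about (243,170), (258,199) and (276,231), the screwdriver at (203,228) and the bottle at (393,230). In the top view the lugs are at (213,220), (253,226) and (293,231). Next I'll zoom in and measure.

Run:
```python
import cv2,numpy as np
a=cv2.imread("pics/scene0.png")[140:275,220:350];b=cv2.imread("pics/top0.png")[165:255,190:325]
cv2.imwrite("pics/cropS.png",cv2.resize(a,None,fx=4.4,fy=4.4,interpolation=2));cv2.imwrite("pics/cropT.png",cv2.resize(b,None,fx=5.5,fy=5.5,interpolation=2))
for n in("scene","top"):
    im=cv2.imread(f"pics/{n}0.png").astype(int);m=((im[...,2]>110)&(im[...,1]<0.45*im[...,2])&(im[...,0]<0.45*im[...,2])).astype(np.uint8)
    k,l,st,c=cv2.connectedComponentsWithStats(m)
    for i in range(1,k):
        if st[i,4]>15: print(n,st[i],c[i].round(1))
```

```text
scene [236 164  11   9  43] [240.7 166.8]
scene [248 166   8   5  27] [251.4 168.2]
scene [251 193  11   6  38] [256.1 195.3]
scene [263 194   9   6  28] [266.8 196.7]
scene [191 215  13  15  65] [196.9 222.4]
scene [268 225  21   7  81] [278. 228.]
top [208 211   8  19  91] [211.8 220.2]
top [250 216   6  19  77] [252.2 224.8]
top [290 220   6  20  79] [292.3 229.4]
top [222 281  25  11 175] [234.2 286.2]
```

View pics/cropS.png

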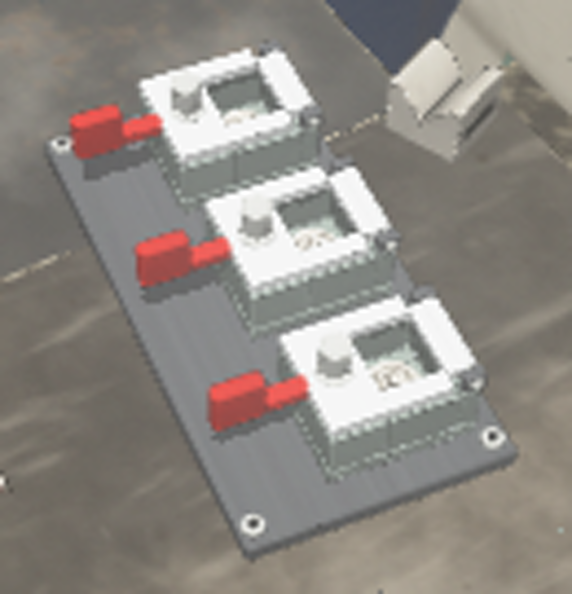

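View pics/cropT.png

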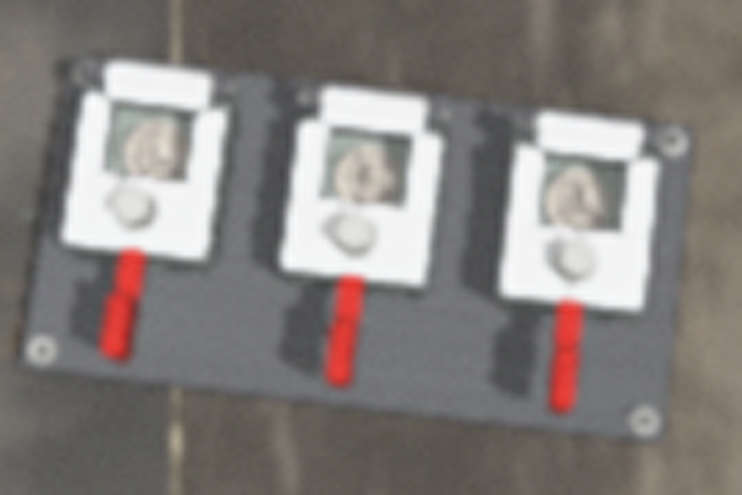

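```bash
cat > h.py <<'E'
import numpy as np
from scipy.spatial.transform import Rotation as R
from station import telemetry, optics
def ray(n,uv):
    p=optics.camera_params(n);d=R.from_quat(p["attitude"]).as_matrix()@np.linalg.inv(p["mtx"])@np.array([uv[0],uv[1],1.])
    return p["origin"],d/np.linalg.norm(d)
def tri(a,b):
    o1,d1=ray("scene",a);o2,d2=ray("top",b)
    A=np.stack([d1,-d2],1);s=np.linalg.lstsq(A,o2-o1,rcond=None)[0]
    p,q=o1+s[0]*d1,o2+s[1]*d2
    return (p+q)/2,np.linalg.norm(p-q)
def plane(n,uv,z):
    o,d=ray(n,uv);return o+d*(z-o[2])/d[2]
S=lambda u,v:((u+.5)/4.4-.5+220,(v+.5)/4.4-.5+140)
T=lambda u,v:((u+.5)/5.5-.5+190,(v+.5)/5.5-.5+165)
E
python3 - <<'E'
from h import *
P={"screwFL":((61,144),(41,350)),"screwFR":((252,523),(645,420)),"screwRR":((491,437),(673,141)),
"boltL":((187,88),(133,205)),"boltM":((258,207),(350,231)),"boltR":((336,341),(572,256)),
"finL":((94,118),(118,325)),"finM":((160,244),(342,350)),"finR":((234,388),(564,378))}
Z=[.012]*3+[.075]*3+[.071]*3
for (k,(a,b)),z in zip(P.items(),Z):
    p,e=tri(S(*a),T(*b));print(k,p.round(4),round(e,4),"plane",plane("scene",S(*a),z)[:2].round(4),plane("top",T(*b),z)[:2].round(4))
E
```

```text
screwFL [0.516  0.2404 0.0093] 0.0003 plane [0.5148 0.2381] [0.5158 0.2399]
screwFR [ 0.48   -0.0154  0.0114] 0.0005 plane [ 0.4796 -0.0157] [ 0.4802 -0.0154]
screwRR [ 0.6016 -0.0324  0.0105] 0.0008 plane [ 0.6004 -0.033 ] [ 0.6016 -0.0324]
boltL [0.5671 0.1939 0.0647] 0.0008 plane [0.5625 0.1846] [0.5646 0.1925]
boltM [0.5551 0.1061 0.0657] 0.0021 plane [0.5517 0.0989] [0.5523 0.1061]
boltR [0.5421 0.0169 0.0689] 0.0015 plane [0.5401 0.0129] [0.5403 0.0176]
finL [0.5178 0.1999 0.0637] 0.0004 plane [0.5146 0.1934] [0.5169 0.1987]
finM [0.5054 0.1105 0.0643] 0.0009 plane [0.5023 0.1056] [0.5049 0.1101]
finR [0.4926 0.0217 0.0627] 0.0004 plane [0.4893 0.0165] [0.4918 0.0221]
```

```bash
cat >> h.py <<'E'
def mv(target,yawz=None):
    "tool-axes shift to the world target; turn about tool x so that tool z lies along world dir angle yawz (deg), mod 180"
    s=telemetry.sense();M=R.from_quat(s["tool_rot"]).as_matrix()
    d=M.T@(np.array(target)-s["tcp_pos"])
    t=0
    if yawz is not None:
        w=np.array([np.cos(np.radians(yawz)),np.sin(np.radians(yawz)),0]);v=M.T@w
        t=np.arctan2(-v[1],v[2]);t=(t+np.pi/2)%np.pi-np.pi/2
    print("t",round(s["t"],2),"tcp",s["tcp_pos"].round(4),"F",s["force"].round(2),"gap",round(s["finger_gap"],3),"q6",round(s["q"][5],2),"-> shift",d.round(4),"turn",round(t,3))
    return M
E
python3 - <<'E'
from h import *
M=mv([.5645,.194,.13],82);print(M.round(3))
E
```

```text
t 0.1 tcp [0.1919 0.5941 0.197 ] F [ 0.31 -0.78  0.01] gap 0.998 q6 -0.18 -> shift [ 0.0673 -0.4776 -0.2659] turn -0.173
[[-0.001 -0.951  0.308]
 [-0.002  0.308  0.951]
 [-1.     0.    -0.002]]
```

Emit:
{"name": "step_arm", "arguments": {
  "commands": [
    [0, -0.034, -0.019, -0.022],
    [0, -0.068, -0.038, -0.044],
    [0, -0.102, -0.057, -0.066],
    [0, -0.136, -0.076, -0.088],
    [0, -0.17, -0.095, -0.11],
    [0, -0.204, -0.114, -0.132],
    [0, -0.238, -0.133, -0.154],
    [0, -0.272, -0.152, -0.173]
  ],
  "jaw": 0,
  "grip_force": 20
}}

```text
t: 0.77
tcp_pos: [0.4047, 0.364, 0.1969]
tool_rot: [-0.464, 0.534, 0.464, 0.533]
force: [-0.7, 1.0, 0.9]
finger_gap: 0.001
```

Run:
```python
from h import *
mv([.5645,.194,.12],82)
```

```text
t 0.77 tcp [0.4047 0.364  0.1969] F [-0.65  0.97  0.92] gap 0.001 q6 -0.9 -> shift [ 0.0771 -0.1819 -0.1461] turn 0.001
```

Emit:
{"name": "step_arm", "arguments": {
  "commands": [
    [0, -0.03, -0.024, 0],
    [0.005, -0.06, -0.048, 0],
    [0.015, -0.09, -0.073, 0],
    [0.03, -0.12, -0.097, 0],
    [0.045, -0.15, -0.12, 0],
    [0.06, -0.182, -0.146, 0],
    [0.077, -0.182, -0.146, 0],
    [0.077, -0.182, -0.146, 0]
  ]
}}

```text
t: 1.43
tcp_pos: [0.5637, 0.1913, 0.1163]
tool_rot: [-0.462, 0.537, 0.464, 0.531]
force: [-2.0, -0.1, 0.3]
finger_gap: -0.001
```

Run:
```python
from h import *
import cv2
mv([.5645,.194,.085],82)
a=optics.snapshot("scene")[:,:,::-1];b=optics.snapshot("top")[:,:,::-1]
cv2.imwrite("pics/s1.png",cv2.resize(a[90:290,180:380],None,fx=3,fy=3,interpolation=2));cv2.imwrite("pics/t1.png",cv2.resize(b[150:260,180:340],None,fx=5,fy=5,interpolation=2))
```

```text
t 1.43 tcp [0.5637 0.1913 0.1163] F [-1.98 -0.15  0.3 ] gap -0.001 q6 -1.29 -> shift [ 0.0313 -0.0007  0.0029] turn -0.003
```

View pics/s1.png

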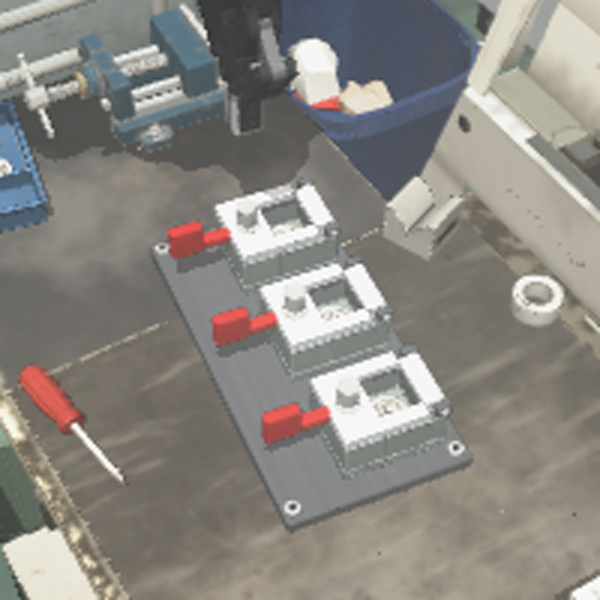

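View pics/t1.png

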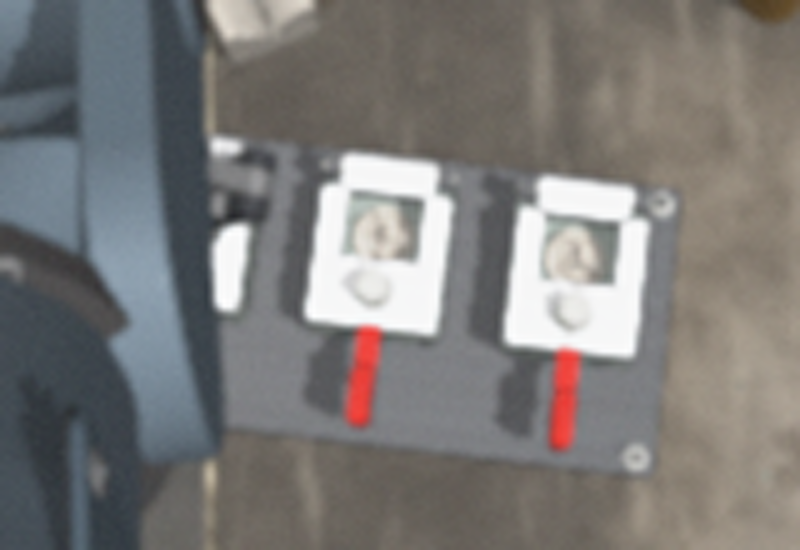

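```bash
cat >> h.py <<'E'
def proj(n,X):
    p=optics.camera_params(n);c=p["mtx"]@(R.from_quat(p["attitude"]).as_matrix().T@(np.array(X)-p["origin"]));return (c[:2]/c[2]).round(1)
E
python3 - <<'E'
from h import *
s=telemetry.sense();print(s["tcp_pos"],proj("scene",s["tcp_pos"]))
for X in([.5645,.194,.075],[.552,.105,.075],[.5395,.016,.075],[.52,.2,.071],[.5075,.111,.071],[.495,.022,.071]):print(X,proj("scene",X),proj("top",X))
E
```

```text
[0.56318422 0.19393695 0.11905479] [259.8 141.9]
[0.5645, 0.194, 0.075] [260.8 156.7] [213.1 201.9]
[0.552, 0.105, 0.075] [276.8 184.7] [253.7 206.7]
[0.5395, 0.016, 0.075] [294.9 216.2] [294.3 211.5]
[0.52, 0.2, 0.071] [241.7 163.7] [210.5 222.3]
[0.5075, 0.111, 0.071] [256.9 192.4] [251.3 227.1]
[0.495, 0.022, 0.071] [273.9 224.6] [292.1 231.9]
```

Run:
```python
from h import *
import cv2
a=optics.snapshot("scene")[:,:,::-1]
s=telemetry.sense();print(s["tcp_pos"],R.from_quat(s["tool_rot"]).as_matrix().round(3).tolist(),proj("scene",s["tcp_pos"]))
cv2.imwrite("pics/s2.png",cv2.resize(a[60:190,200:320],None,fx=4.5,fy=4.5,interpolation=2))
```

```text
[0.56361636 0.1946849  0.12004826] [[-0.003, -0.99, 0.138], [-0.002, 0.138, 0.99], [-1.0, 0.003, -0.002]] [259.8 141.3]
```

View pics/s2.png

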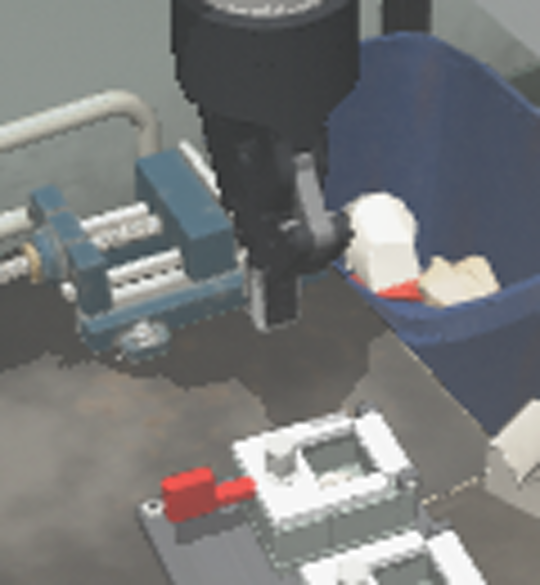

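Run:
```python
from h import *
for z in(.11,.12,.13,.14):print(z,plane("scene",(260.4,132.2),z).round(4))
print(proj("scene",[.5636,.1947,.139]))
s=telemetry.sense();print(s)
```

```text
0.11 [0.5846 0.2292 0.11  ]
0.12 [0.5791 0.2192 0.12  ]
0.13 [0.5736 0.2091 0.13  ]
0.14 [0.5681 0.199  0.14  ]
[259.6 134.5]
{'t': 1.5833, 'q': array([ 0.14618064,  0.58754535,  1.57597195, -0.00177896,  0.98148001,
       -1.28556625]), 'qd': array([ 0.01991317, -0.02345584, -0.00943824, -0.00335613, -0.005591  ,
        0.00068726]), 'tau': array([-8.16890784e-01, -4.25708020e+01, -1.43879664e+01, -3.83560220e-02,
        1.80009840e-02,  4.73284163e-04]), 'tcp_pos': array([0.56361636, 0.1946849 , 0.12004826]), 'tool_rot': array([-0.46411181,  0.53459076,  0.46453075,  0.53200013]), 'force': array([-0.47942296, -0.92819555, -0.68913867]), 'ft_torque': array([ 0.00060302, -0.00625968, -0.04125838]), 'finger_gap': -0.0004381729084104455}
```

The scene view shows the shut fingertips at about (260,132), but the measured TCP projects to (260,141). That 9 px gap needs explaining, so I'll go down carefully and compare again at about 10 mm above the head.

Emit:
{"name": "step_arm", "arguments": {
  "commands": [
    [0.012, 0, 0, 0],
    [0.024, 0, 0, 0],
    [0.033, 0, 0, 0],
    [0.033, 0, 0, 0]
  ]
}}

```text
t: 1.92
tcp_pos: [0.5614, 0.1954, 0.0855]
tool_rot: [-0.464, 0.535, 0.466, 0.531]
force: [-1.0, -0.3, 0.7]
finger_gap: -0.0
```

Run:
```python
from h import *
import cv2
a=optics.snapshot("scene")[:,:,::-1];b=optics.snapshot("top")[:,:,::-1]
s=telemetry.sense();print(s["tcp_pos"],s["force"],proj("scene",s["tcp_pos"]),proj("top",s["tcp_pos"]))
cv2.imwrite("pics/s3.png",cv2.resize(a[90:190,210:330],None,fx=5.5,fy=5.5,interpolation=2))
cv2.imwrite("pics/t3.png",cv2.resize(b[140:260,140:320],None,fx=4.4,fy=4.4,interpolation=2))
```

```text
[0.56296732 0.19531581 0.08699155] [0.81333547 0.04645685 0.22597749] [259.7 152.6] [211.7 201.5]
```

View pics/s3.png

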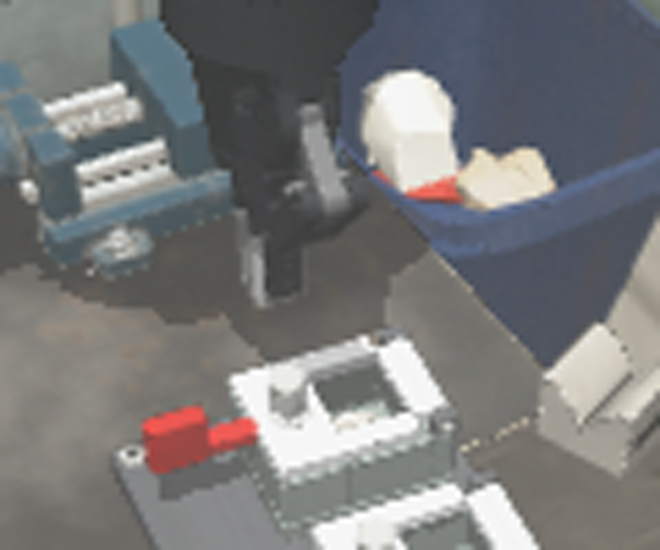

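View pics/t3.png

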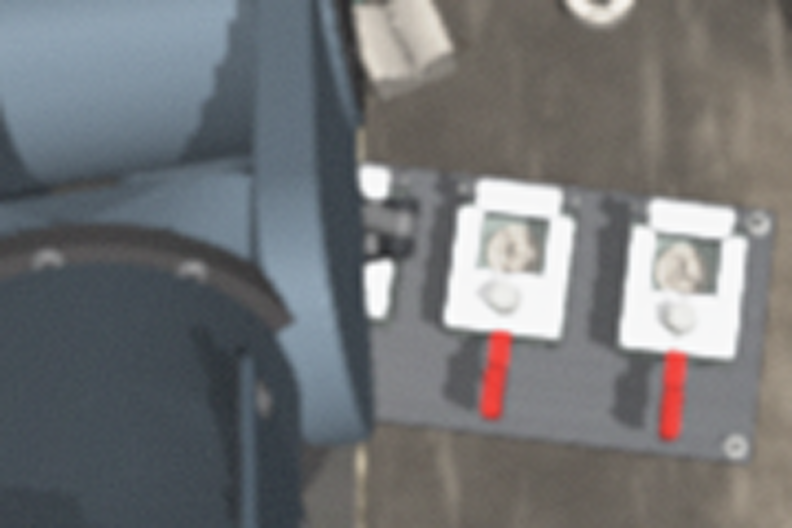

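Run:
```python
from h import *
for z in(.12,.15,.18):print(z,plane("top",(229.8,191),z).round(4),plane("top",(233,189),z).round(4),plane("scene",(210+345/5.5,90+195/5.5),z).round(4))
print(tri((210+350/5.5,90+195/5.5),(233,190)))
```

```text
0.12 [0.5777 0.1529 0.12  ] [0.5819 0.1462 0.12  ] [0.6135 0.2247 0.12  ]
0.15 [0.5706 0.1499 0.15  ] [0.5746 0.1435 0.15  ] [0.5953 0.1942 0.15  ]
0.18 [0.5635 0.1469 0.18  ] [0.5673 0.1407 0.18  ] [0.5771 0.1638 0.18  ]
(array([0.56123235, 0.13773124, 0.20514773]), np.float64(0.004026942837507501))
```

Both views put the fingers about 15 mm higher than the reported z, while x and y agree. I'll go down in small steps and let the contact force tell me the height.

Emit:
{"name": "step_arm", "arguments": {
  "commands": [
    [0.004, 0, 0, 0],
    [0.007, 0, 0, 0],
    [0.01, 0, 0, 0],
    [0.01, 0, 0, 0]
  ]
}}

```text
t: 2.35
tcp_pos: [0.5625, 0.1952, 0.0765]
tool_rot: [-0.464, 0.535, 0.465, 0.531]
force: [-0.4, 1.0, -0.2]
finger_gap: -0.001
```

Emit:
{"name": "step_arm", "arguments": {
  "commands": [
    [0.002, 0, 0, 0],
    [0.003, 0, 0, 0],
    [0.003, 0, 0, 0]
  ]
}}

```text
t: 2.6
tcp_pos: [0.5624, 0.1951, 0.0733]
tool_rot: [-0.464, 0.535, 0.465, 0.531]
force: [-0.8, -0.4, -0.0]
finger_gap: 0.001
```

Emit:
{"name": "step_arm", "arguments": {
  "commands": [
    [0.002, 0, 0, 0],
    [0.003, 0, 0, 0],
    [0.003, 0, 0, 0]
  ]
}}

```text
t: 2.85
tcp_pos: [0.5622, 0.1951, 0.07]
tool_rot: [-0.464, 0.535, 0.465, 0.531]
force: [0.1, 1.1, -0.2]
finger_gap: 0.001
```

Run:
```python
from h import *
import cv2
a=optics.snapshot("scene")[:,:,::-1]
s=telemetry.sense();print(s["tcp_pos"],s["force"],proj("scene",s["tcp_pos"]))
cv2.imwrite("pics/s4.png",cv2.resize(a[110:180,220:310],None,fx=8,fy=8,interpolation=2))
```

```text
[0.56228371 0.19508857 0.07011358] [-0.15138125  0.73501231  0.36353114] [259.7 158.3]
```

View pics/s4.png

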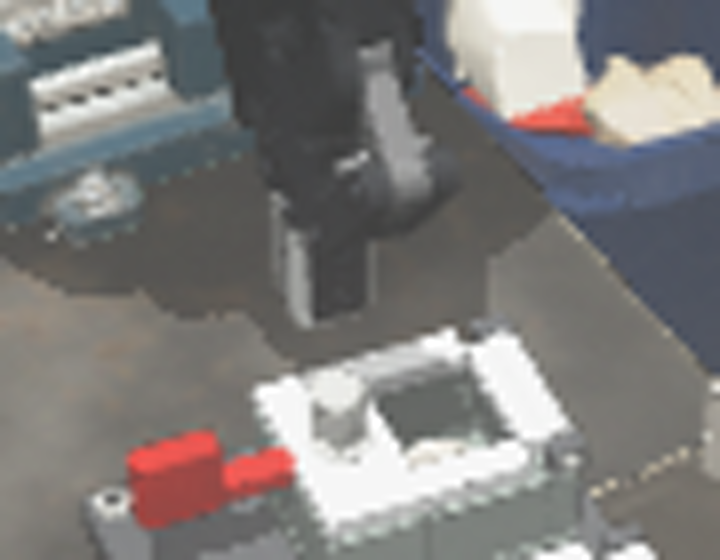

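The tip is at (261,149) and the bolt top at (262,158), so they're still about 9 px apart. That fits the tip being 20 mm or so higher than reported, so I'll keep feeling downward.

Emit:
{"name": "step_arm", "arguments": {
  "commands": [
    [0.003, 0, 0, 0],
    [0.005, 0, 0, 0],
    [0.005, 0, 0, 0]
  ]
}}

```text
t: 3.15
tcp_pos: [0.5618, 0.195, 0.0646]
tool_rot: [-0.464, 0.535, 0.465, 0.531]
force: [-0.2, -0.1, 0.0]
finger_gap: 0.0
```

Emit:
{"name": "step_arm", "arguments": {
  "commands": [
    [0.002, 0, 0, 0],
    [0.004, 0, 0, 0],
    [0.004, 0, 0, 0]
  ]
}}

```text
t: 3.4
tcp_pos: [0.5614, 0.1949, 0.0601]
tool_rot: [-0.464, 0.536, 0.466, 0.531]
force: [-0.3, -0.6, -0.5]
finger_gap: -0.002
```

Emit:
{"name": "step_arm", "arguments": {
  "commands": [
    [0.002, 0, 0, 0],
    [0.003, 0, 0, 0],
    [0.003, 0, 0, 0]
  ]
}}

```text
t: 3.65
tcp_pos: [0.5612, 0.1949, 0.0567]
tool_rot: [-0.463, 0.536, 0.466, 0.53]
force: [0.4, 0.4, -0.3]
finger_gap: 0.0
```

Run:
```python
from h import *
import cv2
a=optics.snapshot("scene")[:,:,::-1]
s=telemetry.sense();print(s["tcp_pos"],s["force"],proj("scene",s["tcp_pos"]))
cv2.imwrite("pics/s5.png",cv2.resize(a[110:180,220:310],None,fx=8,fy=8,interpolation=2))
```

```text
[0.56129021 0.19491143 0.05686964] [-0.03871826 -0.2610348   0.31797434] [259.5 162.8]
```

View pics/s5.png

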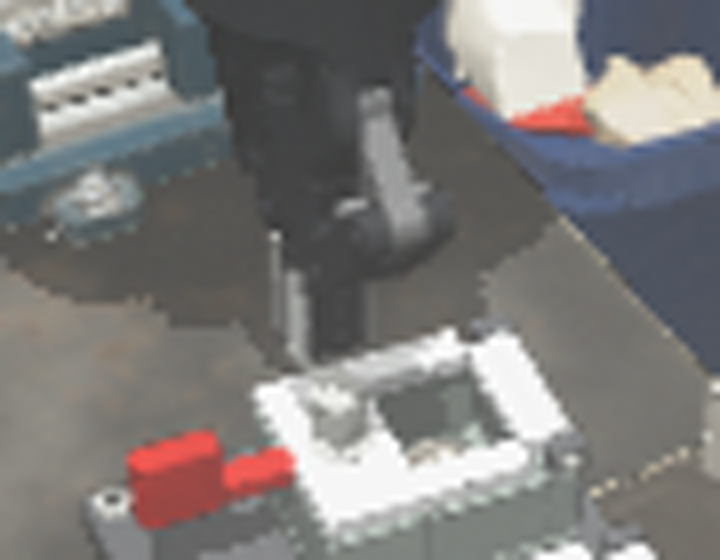

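The finger's shadow falls on the cap beside the bolt head, so the finger is above the cap. The tip is at about (262,153) and the bolt top at (262,158). I'll keep going down in small steps.

Emit:
{"name": "step_arm", "arguments": {
  "commands": [
    [0.002, 0, 0, 0],
    [0.004, 0, 0, 0],
    [0.004, 0, 0, 0]
  ]
}}

```text
t: 3.95
tcp_pos: [0.561, 0.1948, 0.0525]
tool_rot: [-0.463, 0.536, 0.466, 0.53]
force: [-0.4, -0.4, 0.2]
finger_gap: 0.001
```

Emit:
{"name": "step_arm", "arguments": {
  "commands": [
    [0.002, 0, 0, 0],
    [0.003, 0, 0, 0],
    [0.003, 0, 0, 0]
  ]
}}

```text
t: 4.2
tcp_pos: [0.5606, 0.1948, 0.0491]
tool_rot: [-0.463, 0.536, 0.466, 0.53]
force: [0.5, 0.3, -0.4]
finger_gap: 0.005
```

Run:
```python
from h import *
import cv2
a=optics.snapshot("scene")[:,:,::-1]
s=telemetry.sense();print(s["tcp_pos"],s["force"],proj("scene",s["tcp_pos"]))
cv2.imwrite("pics/s6.png",cv2.resize(a[110:180,220:310],None,fx=8,fy=8,interpolation=2))
```

```text
[0.56079345 0.19477203 0.04925409] [ 0.51198658 -0.13793044  0.08627035] [259.4 165.3]
```

View pics/s6.png

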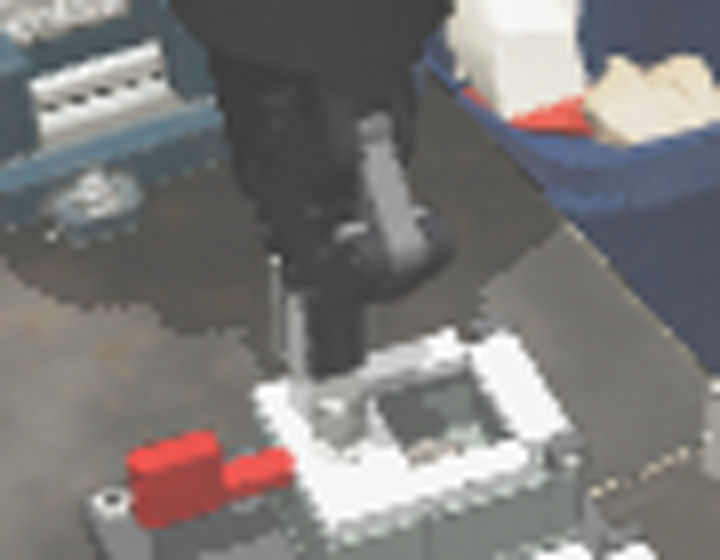

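The finger now overlaps the cap in the picture, so it is above it, and the tip is about 3 px from the head. Continuing.

Emit:
{"name": "step_arm", "arguments": {
  "commands": [
    [0.002, 0, 0, 0],
    [0.003, 0, 0, 0],
    [0.003, 0, 0, 0]
  ]
}}

```text
t: 4.5
tcp_pos: [0.5605, 0.1948, 0.046]
tool_rot: [-0.463, 0.536, 0.466, 0.53]
force: [-0.5, 0.9, -0.2]
finger_gap: -0.0
```

Emit:
{"name": "step_arm", "arguments": {
  "commands": [
    [0.001, 0, 0, 0],
    [0.002, 0, 0, 0],
    [0.002, 0, 0, 0]
  ]
}}

```text
t: 4.75
tcp_pos: [0.5603, 0.1947, 0.0438]
tool_rot: [-0.463, 0.536, 0.466, 0.53]
force: [0.2, 0.2, -0.6]
finger_gap: -0.002
```

Emit:
{"name": "step_arm", "arguments": {
  "commands": [
    [0.001, 0, 0, 0],
    [0.002, 0, 0, 0],
    [0.002, 0, 0, 0]
  ]
}}

```text
t: 5.0
tcp_pos: [0.5601, 0.1947, 0.0415]
tool_rot: [-0.463, 0.536, 0.466, 0.53]
force: [-0.9, 0.8, 0.2]
finger_gap: -0.003
```

Run:
```python
from h import *
import cv2
a=optics.snapshot("scene")[:,:,::-1]
s=telemetry.sense();print(s["tcp_pos"],s["force"],s["finger_gap"])
cv2.imwrite("pics/s7.png",cv2.resize(a[110:180,220:310],None,fx=8,fy=8,interpolation=2))
```

```text
[0.56024395 0.19469665 0.04163978] [0.38577739 0.25119936 0.10127107] 0.0005080920217662876
```

View pics/s7.png

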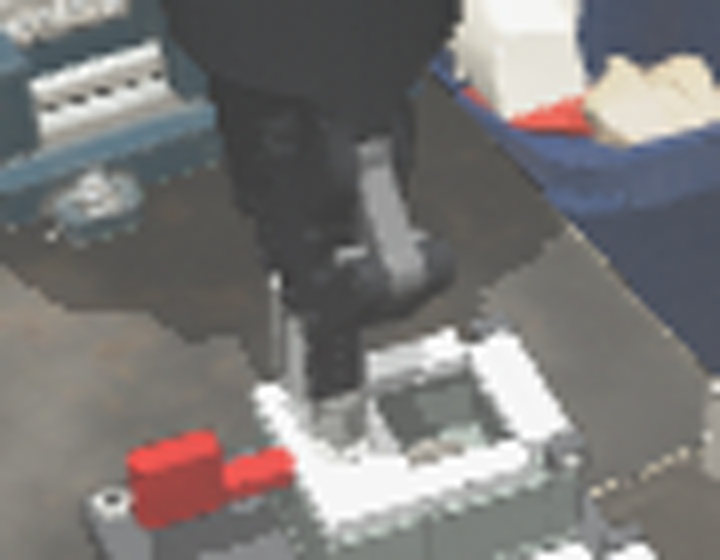

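Emit:
{"name": "step_arm", "arguments": {
  "commands": [
    [0.001, 0, 0, 0],
    [0.002, 0, 0, 0],
    [0.002, 0, 0, 0]
  ]
}}

```text
t: 5.3
tcp_pos: [0.5603, 0.1947, 0.0396]
tool_rot: [-0.463, 0.536, 0.466, 0.53]
force: [-0.0, 0.1, 1.0]
finger_gap: 0.002
```

Emit:
{"name": "step_arm", "arguments": {
  "commands": [
    [0.001, 0, 0, 0],
    [0.002, 0, 0, 0],
    [0.002, 0, 0, 0]
  ]
}}

```text
t: 5.55
tcp_pos: [0.5603, 0.1947, 0.0376]
tool_rot: [-0.463, 0.536, 0.466, 0.53]
force: [-0.1, 0.2, 2.2]
finger_gap: 0.002
```

Emit:
{"name": "step_arm", "arguments": {
  "commands": [
    [0.001, 0, 0, 0],
    [0.002, 0, 0, 0],
    [0.002, 0, 0, 0]
  ]
}}

```text
t: 5.8
tcp_pos: [0.5603, 0.1947, 0.0355]
tool_rot: [-0.463, 0.536, 0.466, 0.53]
force: [-0.6, -0.4, 2.6]
finger_gap: -0.003
```

Run:
```python
from h import *
import cv2
a=optics.snapshot("scene")[:,:,::-1]
s=telemetry.sense();print(s["tcp_pos"],s["force"],s["tau"].round(2))
cv2.imwrite("pics/s8.png",cv2.resize(a[110:180,220:310],None,fx=8,fy=8,interpolation=2))
```

```text
[0.56029118 0.19474448 0.03553087] [-0.81995575 -0.78985229  2.53928648] [-1.000e-01 -4.416e+01 -1.109e+01 -2.000e-02 -1.000e-01  0.000e+00]
```

View pics/s8.png

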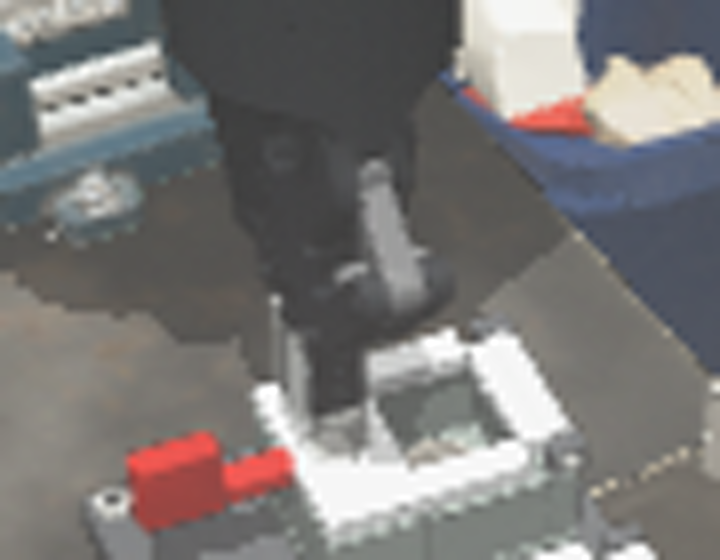

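The left head was touched at a reported z of about 0.040. It gave 1.0, 2.2 and 2.6 N over 4 mm, so it yields as the loose one would. Contact at that height puts the real fingertips about 34 mm above the reported TCP, which agrees with both camera views. Next is the middle bolt: up 20 mm and 90 mm along −tool z.

Emit:
{"name": "step_arm", "arguments": {
  "commands": [
    [-0.01, 0, 0, 0],
    [-0.022, 0, -0.01, 0],
    [-0.022, 0, -0.035, 0],
    [-0.022, 0, -0.06, 0],
    [-0.022, 0, -0.09, 0],
    [-0.022, 0, -0.09, 0],
    [-0.022, 0, -0.09, 0]
  ]
}}

```text
t: 6.43
tcp_pos: [0.5484, 0.1038, 0.0589]
tool_rot: [-0.462, 0.537, 0.465, 0.531]
force: [-0.3, 0.1, -0.1]
finger_gap: -0.001
```

Run:
```python
from h import *
import cv2
a=optics.snapshot("scene")[:,:,::-1];b=optics.snapshot("top")[:,:,::-1]
mv([.548,.1057,.045],82)
cv2.imwrite("pics/s9.png",cv2.resize(a[120:230,220:330],None,fx=5.4,fy=5.4,interpolation=2))
cv2.imwrite("pics/t9.png",cv2.resize(b[140:260,160:320],None,fx=5,fy=5,interpolation=2))
```

```text
t 6.53 tcp [0.5486 0.1055 0.0587] F [ 0.49 -0.14 -0.08] gap -0.005 q6 -1.44 -> shift [0.0137 0.0006 0.0002] turn 0.002
```

View pics/s9.png

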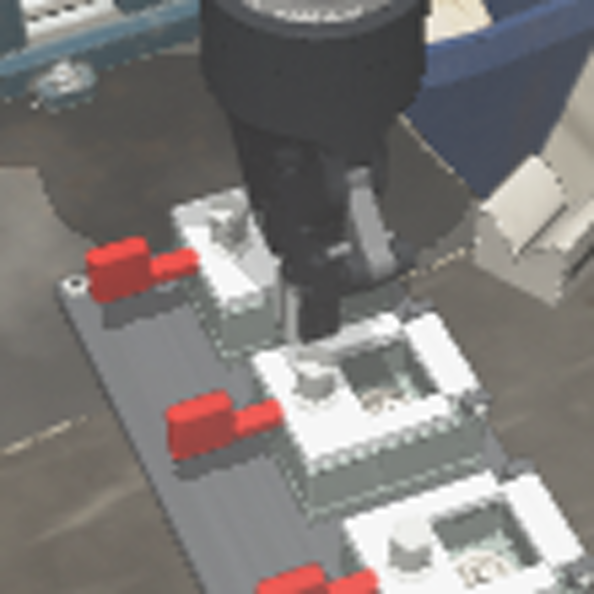

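View pics/t9.png

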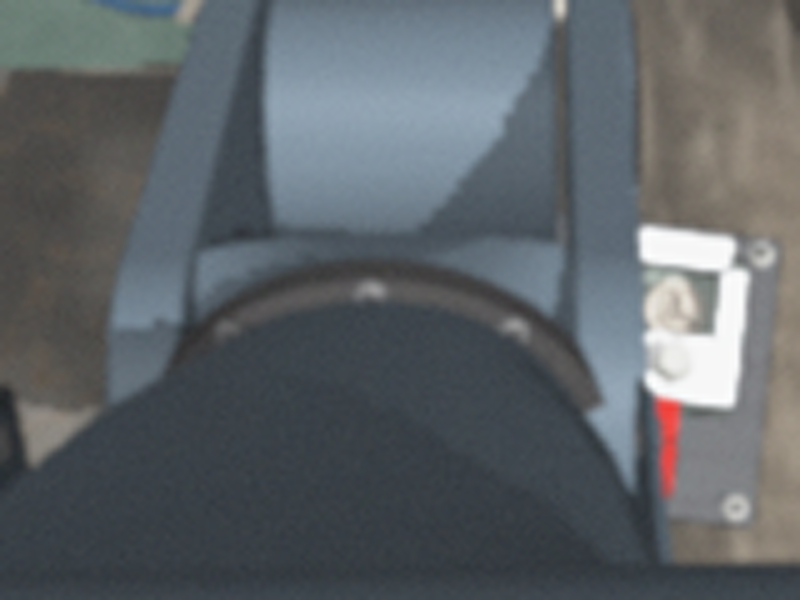

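The finger is above the middle station, with its tip at about (279,181) and the bolt top at (278,189). I'll go down, quickly at first and then gently.

Emit:
{"name": "step_arm", "arguments": {
  "commands": [
    [0.006, 0, 0, 0],
    [0.012, 0, 0, 0],
    [0.015, 0, 0, 0],
    [0.015, 0, 0, 0]
  ]
}}

```text
t: 6.87
tcp_pos: [0.5475, 0.1061, 0.0424]
tool_rot: [-0.463, 0.536, 0.467, 0.529]
force: [0.5, -0.9, -0.0]
finger_gap: 0.001
```

Emit:
{"name": "step_arm", "arguments": {
  "commands": [
    [0.001, 0, 0, 0],
    [0.002, 0, 0, 0],
    [0.002, 0, 0, 0]
  ]
}}

```text
t: 7.12
tcp_pos: [0.5474, 0.1065, 0.0405]
tool_rot: [-0.463, 0.536, 0.467, 0.529]
force: [-1.0, 1.3, 2.0]
finger_gap: 0.002
```

Emit:
{"name": "step_arm", "arguments": {
  "commands": [
    [0.001, 0, 0, 0],
    [0.002, 0, 0, 0],
    [0.002, 0, 0, 0]
  ]
}}

```text
t: 7.37
tcp_pos: [0.547, 0.1066, 0.0392]
tool_rot: [-0.463, 0.537, 0.467, 0.529]
force: [-2.1, 1.0, 7.9]
finger_gap: -0.003
```

Emit:
{"name": "step_arm", "arguments": {
  "commands": [
    [0.001, 0, 0, 0],
    [0.002, 0, 0, 0],
    [0.002, 0, 0, 0]
  ]
}}

```text
t: 7.62
tcp_pos: [0.5468, 0.1066, 0.0386]
tool_rot: [-0.463, 0.536, 0.467, 0.529]
force: [-3.9, -0.1, 12.6]
finger_gap: -0.002
```

The middle one is stiff: 2.0, 7.9 and 12.6 N over 2 mm. Now the right one.

Emit:
{"name": "step_arm", "arguments": {
  "commands": [
    [-0.01, 0, 0, 0],
    [-0.02, 0, -0.01, 0],
    [-0.02, 0, -0.035, 0],
    [-0.02, 0, -0.06, 0],
    [-0.02, 0, -0.09, 0],
    [-0.02, 0, -0.09, 0],
    [-0.02, 0, -0.09, 0]
  ]
}}

```text
t: 8.2
tcp_pos: [0.5351, 0.0155, 0.0595]
tool_rot: [-0.462, 0.537, 0.466, 0.53]
force: [0.8, -0.3, 0.4]
finger_gap: -0.006
```

Run:
```python
from h import *
import cv2
a=optics.snapshot("scene")[:,:,::-1]
mv([.5355,.017,.045],82)
cv2.imwrite("pics/s10.png",cv2.resize(a[130:240,230:340],None,fx=5.4,fy=5.4,interpolation=2))
```

```text
t 8.25 tcp [0.535  0.0166 0.0594] F [-0.33  0.61  0.94] gap -0.002 q6 -1.6 -> shift [ 0.0144 -0.0005  0.0005] turn 0.001
```

View pics/s10.png

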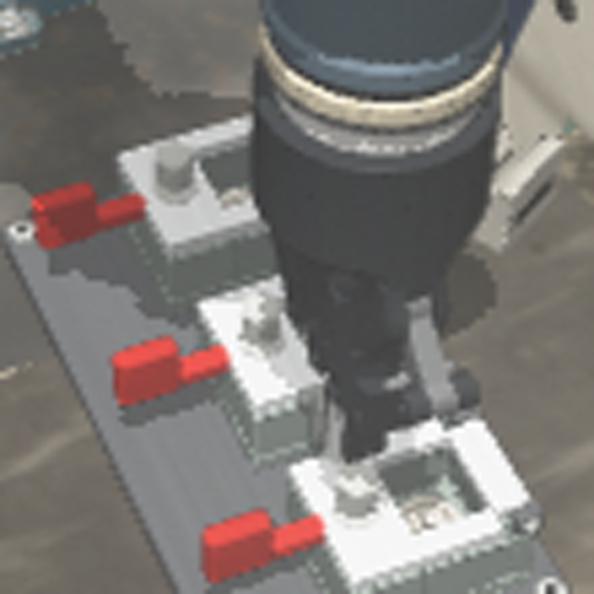

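The finger is above the right head, with its tip at about (295,213) and the head at (296,222).

Emit:
{"name": "step_arm", "arguments": {
  "commands": [
    [0.006, 0, 0, 0],
    [0.012, 0, 0, 0],
    [0.016, 0, 0, 0],
    [0.016, 0, 0, 0]
  ]
}}

```text
t: 8.58
tcp_pos: [0.5338, 0.0174, 0.0421]
tool_rot: [-0.462, 0.537, 0.467, 0.529]
force: [0.6, 0.5, -0.0]
finger_gap: 0.003
```

Emit:
{"name": "step_arm", "arguments": {
  "commands": [
    [0.001, 0, 0, 0],
    [0.002, 0, 0, 0],
    [0.002, 0, 0, 0]
  ]
}}

```text
t: 8.83
tcp_pos: [0.5337, 0.0178, 0.0403]
tool_rot: [-0.462, 0.537, 0.467, 0.529]
force: [-0.1, 0.6, 4.1]
finger_gap: 0.003
```

Emit:
{"name": "step_arm", "arguments": {
  "commands": [
    [0.001, 0, 0, 0],
    [0.002, 0, 0, 0],
    [0.002, 0, 0, 0]
  ]
}}

```text
t: 9.08
tcp_pos: [0.5334, 0.0179, 0.0391]
tool_rot: [-0.462, 0.537, 0.468, 0.529]
force: [-2.8, 0.1, 8.2]
finger_gap: 0.002
```

Emit:
{"name": "step_arm", "arguments": {
  "commands": [
    [0.001, 0, 0, 0],
    [0.002, 0, 0, 0],
    [0.002, 0, 0, 0]
  ]
}}

```text
t: 9.33
tcp_pos: [0.5332, 0.0179, 0.0384]
tool_rot: [-0.462, 0.537, 0.468, 0.529]
force: [-3.8, 0.5, 12.3]
finger_gap: 0.003
```

Run:
```python
from h import *
for uv,z,t in(((279,181.3),.0932,(.5486,.1055)),((230+358/5.4,130+457/5.4),.0939,(.535,.0166)),((261.4,149.3),.1046,(.5623,.1951))):print(plane("scene",uv,z).round(4),t)
s=telemetry.sense();M=R.from_quat(s["tool_rot"]).as_matrix();print(M.round(4))
```

```text
[0.552  0.0969 0.0932] (0.5486, 0.1055)
[0.5353 0.0058 0.0939] (0.535, 0.0166)
[0.5623 0.1861 0.1046] (0.5623, 0.1951)
[[-0.0139 -0.9907  0.1356]
 [-0.0019  0.1356  0.9908]
 [-0.9999  0.0135 -0.0037]]
```

The right one is also stiff (4.1, 8.2 and 12.3 N within 2 mm, contact at the same 0.0405), so the left bolt is the loose one. I'll go up and over to the left lug, opening the jaws on the way.

Run:
```python
from h import *
mv([.519,.200,.08],82)
```

```text
t 9.33 tcp [0.5332 0.0179 0.0384] F [-3.76  0.48 12.3 ] gap 0.003 q6 -1.6 -> shift [-0.0418  0.0393  0.1783] turn 0.004
```

Emit:
{"name": "step_arm", "arguments": {
  "commands": [
    [-0.02, 0, 0, 0],
    [-0.042, 0, 0, 0],
    [-0.042, 0.007, 0.035, 0],
    [-0.042, 0.015, 0.07, 0],
    [-0.042, 0.023, 0.105, 0],
    [-0.042, 0.031, 0.14, 0],
    [-0.042, 0.039, 0.178, 0],
    [-0.042, 0.039, 0.178, 0]
  ],
  "jaw": 0.05
}}

```text
t: 10.0
tcp_pos: [0.5183, 0.2058, 0.0804]
tool_rot: [-0.463, 0.535, 0.47, 0.528]
force: [-0.6, -0.1, 1.2]
finger_gap: 0.583
```

Run:
```python
from h import *
import cv2
a=optics.snapshot("scene")[:,:,::-1];b=optics.snapshot("top")[:,:,::-1]
mv([.519,.200,.035],82)
cv2.imwrite("pics/s11.png",cv2.resize(a[90:200,200:310],None,fx=5.4,fy=5.4,interpolation=2))
cv2.imwrite("pics/t11.png",cv2.resize(b[140:260,140:300],None,fx=5,fy=5,interpolation=2))
```

```text
t 10.1 tcp [0.5188 0.2012 0.0801] F [-0.32 -0.29  0.39] gap 0.583 q6 -1.27 -> shift [ 0.0451 -0.001  -0.001 ] turn 0.007
```

View pics/s11.png

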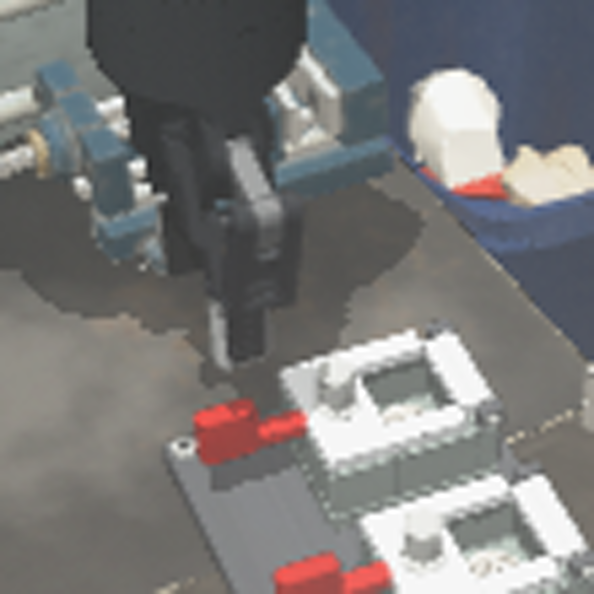

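View pics/t11.png

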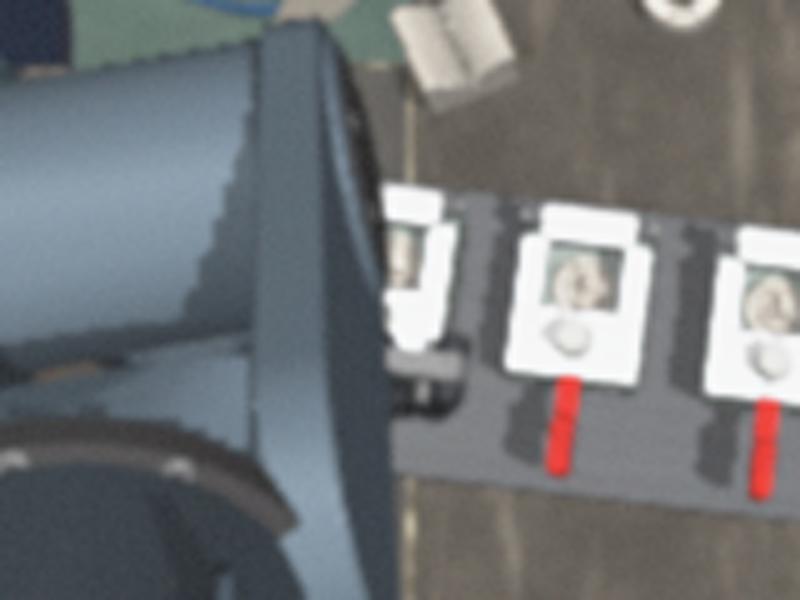

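The near fingertip is at about (244,157), beside the lug at (242,165). With its y offset counted, it lines up along the fin. Going down to straddle the fin.

Emit:
{"name": "step_arm", "arguments": {
  "commands": [
    [0.012, 0, 0, 0],
    [0.024, 0, 0, 0],
    [0.036, 0, 0, 0],
    [0.046, 0, 0, 0],
    [0.046, 0, 0, 0]
  ]
}}

```text
t: 10.52
tcp_pos: [0.5169, 0.1995, 0.0322]
tool_rot: [-0.462, 0.538, 0.469, 0.527]
force: [-0.6, 0.5, -0.3]
finger_gap: 0.584
```

Run:
```python
from h import *
import cv2
a=optics.snapshot("scene")[:,:,::-1]
mv([.520,.200,.0185],82)
cv2.imwrite("pics/s12.png",cv2.resize(a[110:200,200:300],None,fx=6,fy=6,interpolation=2))
```

```text
t 10.57 tcp [0.5175 0.1998 0.0331] F [-0.55  0.05  0.07] gap 0.586 q6 -1.27 -> shift [ 0.0146 -0.0027  0.0006] turn 0.006
```

View pics/s12.png

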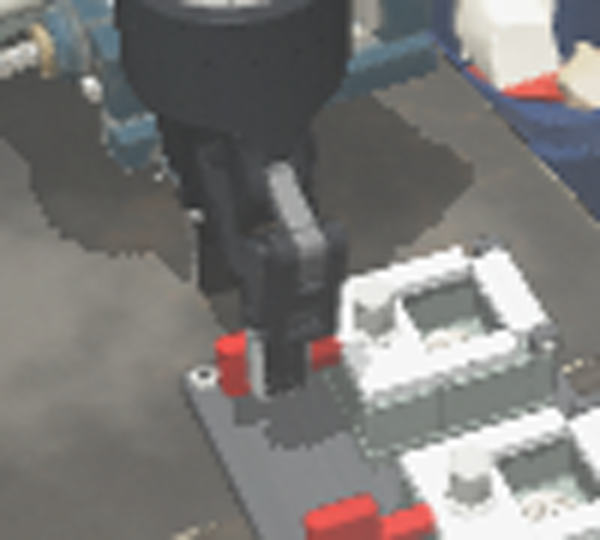

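The near finger covers the fin's middle at about (245,170), and the far finger is behind it at about (236,157), so the jaws straddle the lug. I'll go down the last 14 mm and close.

Emit:
{"name": "step_arm", "arguments": {
  "commands": [
    [0.007, -0.001, 0, 0.003],
    [0.014, -0.002, 0, 0.006],
    [0.014, -0.002, 0, 0.006]
  ]
}}

```text
t: 10.82
tcp_pos: [0.5191, 0.199, 0.0181]
tool_rot: [-0.46, 0.539, 0.467, 0.529]
force: [-0.1, 0.4, -0.1]
finger_gap: 0.589
```

Emit:
{"name": "step_arm", "arguments": {
  "commands": [
    [0, 0, 0, 0],
    [0, 0, 0, 0],
    [0, 0, 0, 0],
    [0, 0, 0, 0],
    [0, 0, 0, 0],
    [0, 0, 0, 0]
  ],
  "jaw": 0,
  "grip_force": 30
}}

```text
t: 11.32
tcp_pos: [0.5191, 0.1984, 0.0183]
tool_rot: [-0.461, 0.539, 0.467, 0.528]
force: [0.2, -5.4, -0.3]
finger_gap: 0.108
```

Run:
```python
from h import *
import cv2
a=optics.snapshot("scene")[:,:,::-1]
mv([.520,.200,.0185],82)
cv2.imwrite("pics/s13.png",cv2.resize(a[110:200,200:300],None,fx=6,fy=6,interpolation=2))
```

```text
t 11.37 tcp [0.519  0.1984 0.0183] F [-0.58 -5.89  1.05] gap 0.11 q6 -1.27 -> shift [-0.0003 -0.0007  0.0017] turn -0.001
```

View pics/s13.png

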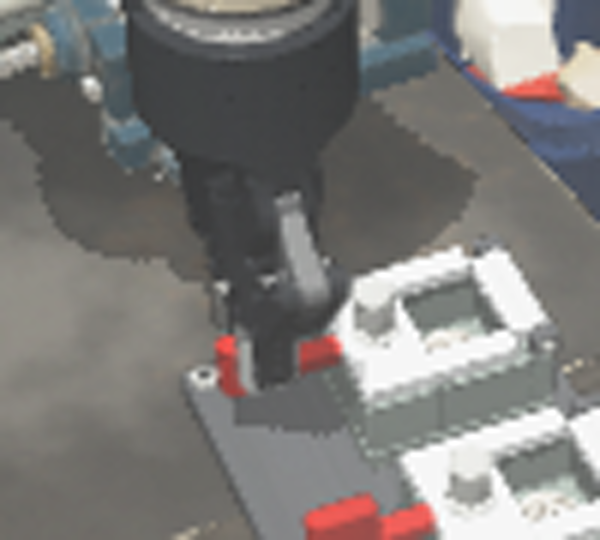

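Run:
```python
import numpy as np
for a,b in((0,.48),(.48,.95)):
    g=lambda t:np.array([-(.106*np.sin(t)+.007*np.cos(t)),.106*np.cos(t)-.007*np.sin(t)])
    for t in np.linspace(a,b,8)[1:]:print(round(t,2),(g(t)-g(a)).round(3))
```

```text
0.07 [-0.007 -0.001]
0.14 [-0.014 -0.002]
0.21 [-0.022 -0.004]
0.27 [-0.028 -0.006]
0.34 [-0.035 -0.009]
0.41 [-0.042 -0.012]
0.48 [-0.048 -0.015]
0.55 [-0.006 -0.004]
0.61 [-0.012 -0.008]
0.68 [-0.017 -0.013]
0.75 [-0.022 -0.018]
0.82 [-0.027 -0.023]
0.88 [-0.031 -0.029]
0.95 [-0.035 -0.035]
```

The jaws stopped at about 9.4 mm, which is the fin's thickness, so the lug is held. Lifting along the arc.

Emit:
{"name": "step_arm", "arguments": {
  "commands": [
    [-0.007, -0.001, -0.001, 0],
    [-0.014, -0.002, -0.001, 0],
    [-0.022, -0.004, -0.001, 0],
    [-0.028, -0.006, -0.001, 0],
    [-0.035, -0.009, -0.001, 0],
    [-0.042, -0.012, -0.001, 0],
    [-0.048, -0.015, -0.001, 0],
    [-0.048, -0.015, -0.001, 0]
  ]
}}

```text
t: 12.03
tcp_pos: [0.5375, 0.1956, 0.0676]
tool_rot: [-0.462, 0.538, 0.466, 0.53]
force: [4.3, 0.7, -7.5]
finger_gap: 0.109
```

Run:
```python
from h import *
import cv2
a=optics.snapshot("scene")[:,:,::-1]
mv([.534,.196,.066],82)
cv2.imwrite("pics/s14.png",cv2.resize(a[90:200,200:310],None,fx=5.4,fy=5.4,interpolation=2))
```

```text
t 12.08 tcp [0.5372 0.1957 0.0673] F [ 4.94  0.31 -5.8 ] gap 0.106 q6 -1.27 -> shift [ 0.0013  0.0032 -0.0001] turn -0.001
```

View pics/s14.png

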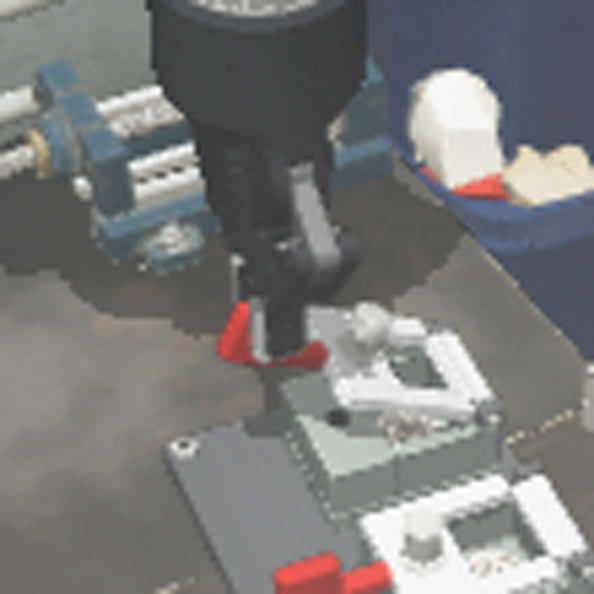

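The cap has opened by about 28 degrees, with the disc visible and the lug in the jaws at about (250,153). Continuing the arc.

Emit:
{"name": "step_arm", "arguments": {
  "commands": [
    [-0.006, -0.004, 0, 0],
    [-0.012, -0.008, 0, 0],
    [-0.017, -0.013, 0, 0],
    [-0.022, -0.018, 0, 0],
    [-0.027, -0.023, 0, 0],
    [-0.031, -0.029, 0, 0],
    [-0.035, -0.035, 0, 0],
    [-0.035, -0.035, 0, 0]
  ]
}}

```text
t: 12.75
tcp_pos: [0.5727, 0.1907, 0.1024]
tool_rot: [-0.462, 0.538, 0.466, 0.53]
force: [2.6, 0.4, -8.1]
finger_gap: 0.108
```

Emit:
{"name": "step_arm", "arguments": {
  "commands": [
    [0, 0, 0, 0],
    [0, 0, 0, 0],
    [0, 0, 0, 0],
    [0, 0, 0, 0]
  ]
}}

```text
t: 13.08
tcp_pos: [0.5725, 0.1907, 0.1022]
tool_rot: [-0.462, 0.538, 0.466, 0.53]
force: [2.6, 0.5, -9.7]
finger_gap: 0.109
```

Run:
```python
from h import *
import cv2
a=optics.snapshot("scene")[:,:,::-1];b=optics.snapshot("top")[:,:,::-1]
mv([.57,.191,.1015],82)
print(telemetry.sense()["qd"].round(3))
cv2.imwrite("pics/s15.png",cv2.resize(a[80:200,210:310],None,fx=5,fy=5,interpolation=2))
cv2.imwrite("pics/full15.png",cv2.resize(np.hstack([a,b]),None,fx=.7,fy=.7))
```

```text
t 13.18 tcp [0.5725 0.1907 0.1023] F [  3.64  -0.27 -10.52] gap 0.105 q6 -1.29 -> shift [ 0.0008  0.0025 -0.0001] turn -0.001
[-0.001 -0.     0.     0.002 -0.001 -0.   ]
```

View pics/s15.png

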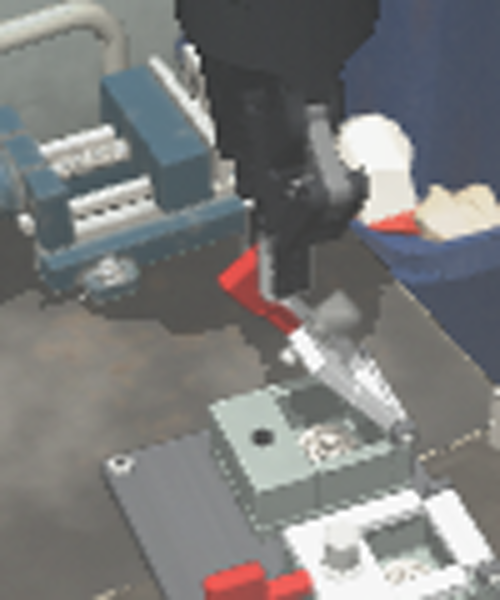

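View pics/full15.png

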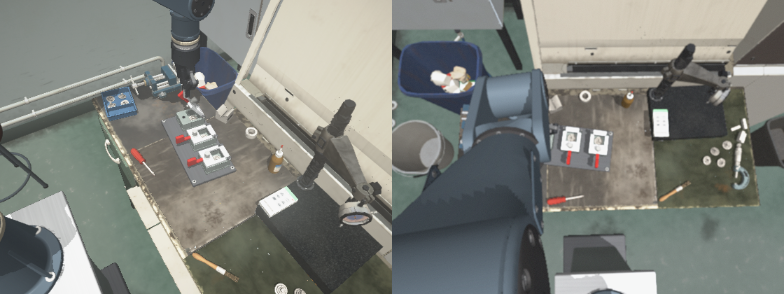

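Run:
```python
from h import *
yaw=np.radians(-8);ex=np.array([np.cos(yaw),np.sin(yaw),0]);ey=np.array([-np.sin(yaw),np.cos(yaw),0])
L=np.array([.519,.2,0])
def on(uv,dy):
    o,d=ray("scene",uv);s=(dy-(o-L)@ey)/(d@ey);p=o+s*d;return np.array([(p-L)@ex,p[2]])
C=lambda u,v:((u+.5)/5-.5+210,(v+.5)/5-.5+80)
h=on(C(403,430),-.029);f=on(C(293,345),-.029);print("hinge x,z",h,"front",f,"angle",np.degrees(np.arctan2(f[1]-h[1],h[0]-f[0])))
a=on(C(222,283),-.005);b=on(C(268,308),-.005);print("fin lower edge",a,b)
s=telemetry.sense();print(s["t"],s["tcp_pos"],s["force"])
```

```text
hinge x,z [0.10459295 0.05174361] front [0.05183686 0.12257738] angle 53.32173155136129
fin lower edge [0.03032909 0.14417612] [0.05036376 0.12347009]
13.1833 [0.57253049 0.19071967 0.10226083] [  3.64480963  -0.26542431 -10.52448146]
```

Run:
```python
from station import manip
print(manip.sign_off())
```

```text
the job is handed in; nothing more can be done
None
```

I tapped the left, middle and right bolt heads in that order with all caps shut, and the left one is loose. I then took its lug, lifted the cap to about 53° (0.93 rad) and handed in while holding it there. The sign-off gives no verdict, so I don't know the official result.

- **Taps:** the left head sank about 4 mm, with the force only rising from about 1 to 2.6 N. The middle and right heads were stiff, over 12 N within 2 mm.
- **Last checks:**
  - The opening angle came out at 53° from the scene picture and about 0.97 rad from the arm's travel; both are above the required 45°.
  - The jaws stopped at 9 mm on the 10 mm fin, and the arm was still.
  - I estimate the grasp point at 15–20 mm from the lug's centre, against the 35 mm limit.
  - I never moved the arm near the oil bottle or the screwdriver. Neither looked moved in the last pictures, but I did not measure their positions.
- **What disagreed:**
  - **Tool height:** the real fingertips were about 34 mm higher than the reported tool position, in both camera views and on contact with all three bolts. I did not find the cause; I set heights by contact instead.
  - **Heights from the cameras:** triangulating from the two views put the bolt and lug tops 6–10 mm too low, mostly from picking points by hand in small images. I did not use those heights for the moves.
  - **Force while holding:** the wrist force read about 10 N downward, more than the 1–2 N the cap needs. I put that down to friction and strain in the grip.

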